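# Slide the sample box down the comparator lane to the color discs

## Robot

A 6-joint arm with a two-finger parallel gripper is mounted at the origin on the work surface. World frame = base frame: x ahead of the robot, y to its left, z up, the work surface at z = 0. Lengths are in mm, angles in rad, forces in N, time in s.
With the tool pointing down it reaches from about 275 to 750 mm from the base axis. Payload 10.2 kg.
Tool frame: the origin (TCP) lies between the finger pads; the fingertips stand 11 mm ahead of it and the grasp point (between the pads) lies 8 mm behind it; z points along the fingers, y is the line along which they close (so a half turn about z gives the same grasp; the last joint's range is limited). The gripper opens to 85 mm and grips with 20 to 120 N. Pads are 22 mm wide; open, the fingers measure 114 mm over their backs; the gripper's body (76 mm by 85 mm) begins 54 mm behind the grasp point. The pads swing forward as they close: fully open they stand 13 mm farther back than shut.
Start: joints at [1.092, 0.313, 1.498, -0, 1.331, -0.223], TCP at [132.848, 507.92, 242.294] pointing down, gripper open.
Joint ranges: [-2.94, 2.94], [-0.97, 2.17], [0.19, 2.56], [-1.23, 4.37], [0.02, 3.11], [-2.88, 2.88]. Speed limits (rad/s): [2.39, 2.39, 3.01, 3.14, 3.14, 3.14].

## Interface

Orientations are given as a unit quaternion [w, x, y, z].
In Python, from rig import sense, eyes, finish_job gives the robot as it stands.
- The arm moves only by the shell command python3 -m jog 'ROWS' [FORCE]. ROWS is JSON, a list of rows, each a list of 7 numbers: the shift along the tool's x, y, z in m, then the turn, a rotation vector about the tool's x, y, z in rad, then the finger opening in m, from 0 to 0.0854. In form: [[dx, dy, dz, rx, ry, rz, gripper], ...]. A call has 1 to 5 rows; each row shifts and turns the commanded pose from where the row before left it, along the tool's axes as they then stand; what a row does not reach is not made up. A row lasts 1/10 s, in which the tool goes at most 50 mm and 8.59 degrees, less where a joint would pass 70% of its speed; a pose out of reach is approached as far as the arm can. A call is refused whole if a number of a shift passes 0.05 or a number of a turn 0.15, either way. A call with a gripper value outside its range is refused whole. The fingers move at their own pace and stop on an object; FORCE is the grip in N (left out, the last holds). Time passes only in rows, so rows that do not move let the fingers close. It gives the time, the measured TCP pose, the force, the opening and the grip force at its end, in the units of the state.
- sense(): the state, without advancing time (a new reading comes with each control period).
- eyes.capture(name): name is "side" or "top" or "wrist"; returns the picture (480x640x3 uint8, red, green, blue); there is no depth.
- eyes.calibration(name): a dict with "fx", "fy", "cx", "cy" (pixels), "dist" ([k1, k2, p1, p2, k3] as OpenCV has them; the pictures are not rectified), "cam_to_world" (4x4, takes a point from camera to world coordinates); the wrist camera has in their place "mount" (4x4, takes a point from camera to tool coordinates, whose origin is the TCP and whose axes are the flange's). Camera axes: x right, y down, z forward; pixel columns grow to the right and rows downward; lengths in mm; the calibration is good to about 2 mm. A picture is of the moment at which its call begins: read the wrist's pose just before it. calibration takes no time and is no camera call.
- finish_job(): hands the job in; it is judged then, once.
The state is a dict: "time_s": time; "joints": joint angles; "dq": joint speeds; "tau": joint torques, N m; "eef_pos": TCP position; "ee_rot": TCP orientation; "force": force on the tool from outside, world axes, zero at the start; "wrist_torque": the same for the moment, N m; "grip_width": opening from 0.0 (shut) to 1.0 (fully open); "grip_force": force on a finger pad.
Only numpy, scipy, OpenCV 4.12 (cv2) and the standard library are available. Lean on these libraries where they do the work, as an engineer would, in place of code of your own. Each camera call takes 0.05 s, during which the arm holds its last target. There are 200 camera calls.

## Task

Bring the walnut sample box up to the glass color discs: with the fingertips or the outside of the fingers, nudge it into line and push it along the grey board, down the lane between the two guide rails, until its front end is flat against the stop bar. The rails carry frosted light strips that scuff easily, so neither the box nor the robot may touch either rail at any time. Only push the box: do not squeeze, lift or tip it or ram it against the stop, leave everything else on the desk where it is, and finish with the fingers clear.

Things in the scene. Friction and masses are not known exactly. Their poses are not given: they have to be found in the camera images.
- stage: comparison stage: flat grey board 390 x 240 mm, 10 mm thick, fixed on the desk; origin at the centre of its underside (upper face at z = +10 mm); x along the lane from its mouth to the stop bar, y to the left, z up. Lane centre line y = 0, mouth at x = -50 mm, stop bar face at x = +100 mm (bar 92 mm wide, 14 mm high). From x = -195 to -50 mm the board is bare and open at both sides
- rails: the two guide rails, one body; origin on the board's upper face at the stage's centre, axes as the stage's: aluminium bars with a white strip on top, each 150 mm long (x = -50 to +100 mm), 10 mm wide, 10 mm high above the board; inner faces at y = -36 and +36 mm (lane 72 mm wide), outer faces at y = -46 and +46 mm
- lane_mouth (a point): point on the board's upper face, on the lane's centre line, where the rails begin
- stop_face (a point): point on the board's upper face, on the lane's centre line, at the foot of the stop bar's face
- sample_box: the box to push: loose dark walnut box 80 mm long (x), 50 wide (y), 36 high, 0.18 to 0.35 kg, with five small clear stones on grey cloth on top; origin at the centre of its underside. Starts on the bare part of the board, up to 30 mm to one side and turned up to 17 degrees, +x end towards the lane. Home, its origin is 40 mm short of the stop face. Slides with dry friction, stays where left
- disc_stand: leave alone: slotted oak stand 46 x 206 mm, 28 mm high, with three round glass discs (60 mm diameter, tops 72 mm above its foot) side by side, loose on the board behind the stop bar; origin at the centre of its underside
- lapis: leave alone: dark blue lapis lazuli stone, 42 mm across, 23 mm high, on the board beside one rail; origin at the centre of its underside
- tweezer: leave alone: bronze tweezer about 128 mm long, 16 mm wide, 9 mm high, lying on the board along the other rail, outside the lane; origin at its middle
- scoop: leave alone: white plastic stone scoop 130 x 44 mm, 18 mm high, on the desk beside the board; origin near its middle, on the desk
- magnifier: leave alone: tin hand magnifier 131 mm long, 62 mm across the lens, 12 mm high, flat on the desk beside the board; origin near its middle, on the desk
- jar: leave alone: closed glass jar, 52 mm diameter, 66 mm high, on the desk near a far corner of the board; origin at the centre of its underside
- tin: leave alone: round lidded tin, 58 mm diameter, 34 mm high, on the desk near the other far corner of the board; origin at the centre of its underside
Not all that is in view belongs to the job. What is shaped like the sample_box but orange is not meant.

How it is judged (in metres and radians):
On the way:
1. the box is half-way into the lane, between the rails (x of sample_box in the frame of stage between -0.05 and 0.05 m and y of sample_box in the frame of stage between -0.011 and 0.011 m), for 0.02 s.
At the end, for the whole second after the job is handed in: the sample box rests flat on the board between the rails with its front end within 3.5 mm of the stop bar and square to it within 0.09 rad (5 degrees), at rest; all other things are within 8 mm of where they stood (x of sample_box in the frame of stage between 0.0565 and 0.063 m and y of sample_box in the frame of stage between -0.011 and 0.011 m and angle between the x axis of sample_box and the x axis of stage, either way round below 0.09 rad and angle between sample_box's own z axis and vertical below 0.05 rad and height (world z) of sample_box below 0.013 m and linear speed of sample_box below 0.01 m/s and not (distance of any of disc_stand, lapis, tweezer, scoop, magnifier, jar, tin from where it was at the start of the episode above 0.008 m)); the robot touches nothing.
It fails at once if a guide rail is touched, by the box, the robot or anything else (contact force between anything else and rails above 0.1 N).
It fails at once if the box is lifted more than 8 mm off the board or tipped by more than 0.2 rad (height (world z) of sample_box above 0.018 m or angle between sample_box's own z axis and vertical above 0.2 rad).
It fails at once if the box is squeezed between the fingers or pushed with more than 30 N (contact force between the fingers and sample_box above 30 N).
It fails at once if one of the other things on the desk is shifted by more than 8 mm (distance of any of disc_stand, lapis, tweezer, scoop, magnifier, jar, tin from where it was at the start of the episode above 0.008 m).
It also fails if it takes over 72 s, if anything falls off the work surface, if the arm or the gripper's body presses on something with over 40 N, if the wrist force passes 120 N, or if a joint passes its speed limit or range.

## Working session

There is one attempt and no reset: what is moved stays moved. The work goes in short steps, Python scripts to look and compute and a shell command to move; the robot and the scene stay as the last step left them, time stands still between calls to the robot, and variables do not carry over. Pictures are saved under pics/ and viewed, at most 10 in all, crops included, and the job is handed in when it is done.

```bash
ls; mkdir -p pics; python3 - <<'E'
from rig import sense, eyes
import cv2
s=sense();print({k:s[k] for k in("time_s","eef_pos","ee_rot","force","grip_width")})
for n in("top","side"):
    cv2.imwrite(f"pics/{n}0.png",eyes.capture(n)[:,:,::-1]);c=eyes.calibration(n);print(n,c)
print(eyes.calibration("wrist"))
E
```

```text
pics
{'time_s': 0.0, 'eef_pos': array([132.71851687, 507.68858919, 241.73476381]), 'ee_rot': array([-2.44412522e-04,  1.27549833e-01,  9.91831932e-01, -6.31830513e-04]), 'force': array([ 0.60691477,  0.23660384, -0.5304767 ]), 'grip_width': 0.9994330877745023}
top {'fx': 502.9977300163572, 'fy': 502.9977300163572, 'cx': 318.6726314653181, 'cy': 245.74462025711324, 'dist': array([-0.11269411,  0.        ,  0.        ,  0.        ,  0.        ]), 'cam_to_world': array([[-1.85002776e-04, -9.85953936e-01,  1.67017373e-01,
         3.86875758e+02],
       [-9.99785257e-01, -3.27858623e-03, -2.04619316e-02,
         3.39375463e+01],
       [ 2.07221028e-02, -1.66985292e-01, -9.85741602e-01,
         9.91540069e+02],
       [ 0.00000000e+00,  0.00000000e+00,  0.00000000e+00,
         1.00000000e+00]])}
side {'fx': 434.5274151085355, 'fy': 434.5274151085355, 'cx': 315.80415931551886, 'cy': 239.40909598736826, 'dist': array([0.03107711, 0.        , 0.        , 0.        , 0.        ]), 'cam_to_world': array([[ 9.53844249e-01, -1.83176810e-01,  2.37965132e-01,
         3.78817155e+02],
       [-3.00167791e-01, -6.05229612e-01,  7.37289912e-01,
        -4.95843593e+02],
       [ 8.96913022e-03, -7.74689211e-01, -6.32278563e-01,
         4.99823161e+02],
       [ 0.00000000e+00,  0.00000000e+00,  0.00000000e+00,
         1.00000000e+00]])}
{'fx': 381.6367305647991, 'fy': 381.6367305647991, 'cx': 319.24306487435774, 'cy': 240.23043282163425, 'dist': array([-0.04386503,  0.        ,  0.        ,  0.        ,  0.        ]), 'mount': array([[-6.60412613e-04, -9.62313317e-01, -2.71942353e-01,
         6.88655194e+01],
       [ 9.99999766e-01, -5.87165459e-04, -3.50718885e-04,
         1.13561701e+00],
       [ 1.77826297e-04, -2.71942521e-01,  9.62313480e-01,
        -1.32363547e+02],
       [ 0.00000000e+00,  0.00000000e+00,  0.00000000e+00,
         1.00000000e+00]])}
```

View pics/top0.png

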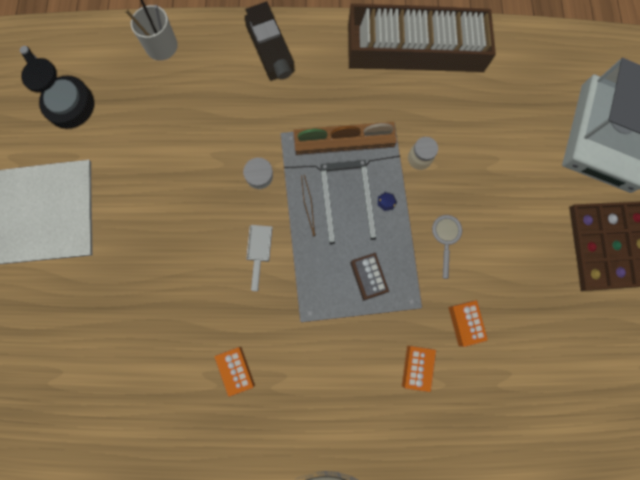

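View pics/side0.png

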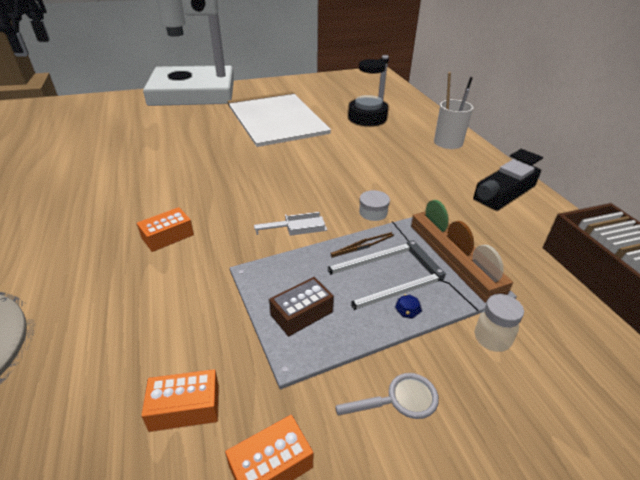

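The top view shows the dark walnut box at (370,276). The possible confusions are the orange boxes at (235,371), (420,368) and (469,323), plus the dark slide tray at (420,38) and the gem tray at (605,245). I choose (370,276): it is walnut and lies on the bare grey board.

```bash
cat > h.py <<'E'
import numpy as np, cv2
from rig import sense, eyes
from scipy.spatial.transform import Rotation as R
def pose():
    s=sense(); w,x,y,z=s["ee_rot"]; T=np.eye(4); T[:3,:3]=R.from_quat([x,y,z,w]).as_matrix(); T[:3,3]=s["eef_pos"]; return T
def grab(n):
    c=eyes.calibration(n); M=c["cam_to_world"] if n!="wrist" else pose()@c["mount"]
    return eyes.capture(n), c, M
def ray(px,c,M,z):
    K=np.array([[c["fx"],0,c["cx"]],[0,c["fy"],c["cy"]],[0,0,1]])
    p=cv2.undistortPoints(np.array(px,float).reshape(-1,1,2),K,c["dist"])[:,0]
    d=np.c_[p,np.ones(len(p))]@M[:3,:3].T; o=M[:3,3]
    return (o+d*((z-o[2])/d[:,2])[:,None])[:,:2]
def blobs(mask,amin=30):
    cs,_=cv2.findContours(mask.astype(np.uint8),cv2.RETR_EXTERNAL,cv2.CHAIN_APPROX_NONE)
    return [c for c in cs if cv2.contourArea(c)>=amin]
E
cat > m.py <<'E'
from h import *
im,c,M=grab("top"); hsv=cv2.cvtColor(im,cv2.COLOR_RGB2HSV)
roi=np.zeros(im.shape[:2],bool); roi[155:325,280:425]=1
w=(hsv[...,2]>175)&(hsv[...,1]<40)&roi
for b in blobs(w,15):
    r=cv2.minAreaRect(b); P=ray(cv2.boxPoints(r),c,M,20); print("white",np.round(r[0]),np.round(r[1],1),P.round(1).tolist())
k=(hsv[...,2]<110)&(hsv[...,1]>60)&roi; k[:245]=0
cv2.imwrite("pics/crop0.png",cv2.resize(im[120:330,270:440,::-1],None,fx=2.8,fy=2.8,interpolation=cv2.INTER_CUBIC))
for b in blobs(k,100):
    r=cv2.minAreaRect(b); print("box",r,ray(cv2.boxPoints(r),c,M,30).round(1).tolist(),ray([r[0]],c,M,30))
g=(hsv[...,1]<45)&(hsv[...,2]>80)&(hsv[...,2]<175)&roi
print(hsv[300,330],hsv[276,358],hsv[200,328],hsv[320,250])
E
python3 m.py
```

```text
box ((369.3499755859375, 276.0500183105469), (40.160926818847656, 25.930675506591797), 71.56505584716797) [[519.9, -47.9], [536.1, -96.0], [462.0, -119.2], [446.4, -71.6]] [[490.89644061 -83.67150381]]
[ 98   9 117] [12 90 74] [ 78   8 150] [ 18 113 140]
```

View pics/crop0.png

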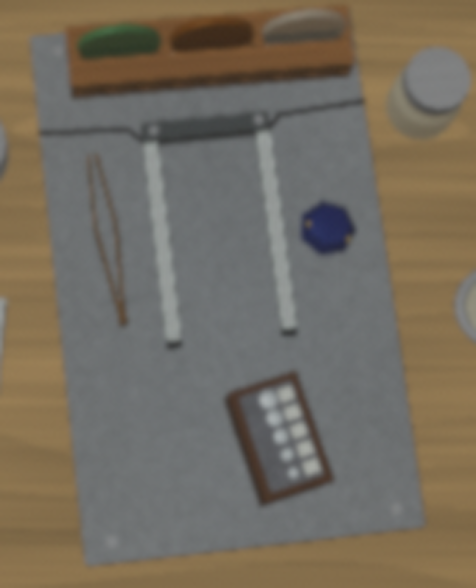

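The crop shows the walnut box with a cloth and stones, centred near crop (280,438). The rails end at about crop (172,343) and (289,330), and the lapis is right of the right rail. The rails read darker than my threshold, so I'll lower it.

```bash
cat > m.py <<'E'
from h import *
im,c,M=grab("top"); hsv=cv2.cvtColor(im,cv2.COLOR_RGB2HSV)
w=(hsv[...,2]>140)&(hsv[...,1]<40); w[:164]=0;w[245:]=0;w[:,:315]=0;w[:,379:]=0
L=[]
for b in blobs(w,100):
    r=cv2.minAreaRect(b); v=cv2.fitLine(b,cv2.DIST_L2,0,.01,.01).ravel(); d=v[:2]*np.sign(-v[1]); t=(b[:,0]-v[2:])@d
    P=ray([v[2:]+d*(t.min()-.5),v[2:]+d*(t.max()+.5)],c,M,20); L.append(P)
    print("rail",np.round(r[1],1),P.round(1).tolist(),np.hypot(*(P[1]-P[0])))
L=np.array(L); near=L[:,0].mean(0); far=L[:,1].mean(0); u=far-near; u/=np.hypot(*u)
print("gap",np.hypot(*(L[0,0]-L[1,0])),"yaw",np.degrees(np.arctan2(u[1],u[0])),"mid near/far",near,far)
mid=(near+far)/2; S=mid-25*u; n=np.array([-u[1],u[0]])
print("stage origin",S)
np.savez("stage.npz",S=S,u=u,n=n)
k=(hsv[...,2]<110)&(hsv[...,1]>60); k[:245]=0;k[310:]=0;k[:,:320]=0;k[:,:320]=0;k[:,415:]=0
b=max(blobs(k,100),key=cv2.contourArea); r=cv2.minAreaRect(b); P=ray(cv2.boxPoints(r),c,M,28)
C=P.mean(0); e=[P[1]-P[0],P[2]-P[1]]; e=max(e,key=np.linalg.norm); e*=np.sign(e[0])
a=np.arctan2(e[1],e[0]); print("box",C,"yaw",np.degrees(a),"stage xy",(C-S)@u,(C-S)@n,"rel yaw",np.degrees(a-np.arctan2(u[1],u[0])))
E
python3 m.py
```

```text
rail [68.7  4.5] [[561.9, -11.5], [703.6, 4.5]] 142.59120577931836
rail [68.6  4.4] [[570.6, -93.1], [712.6, -77.3]] 142.9240986038989
gap 82.07645767121878 yaw 6.398885826119937 mid near/far [566.22314501 -52.27185871] [708.09138983 -36.36157886]
stage origin [612.31301525 -47.10295897]
box [491.31251309 -83.93472315] yaw 17.422527354619156 stage xy -124.35156517415302 -23.11684701926593 rel yaw 11.023641528499219
```

```bash
python3 -m jog '[[0,0,0,0,0,0.15,0.04],[0,0,0,0,0,0.15,0.04],[0,0,0,0,0,0.15,0.04],[0,0,0,0,0,0.15,0.04]]' 20 >/dev/null; python3 -m jog '[[0,0,0,0,0,0.15,0.04],[0,0,0,0,0,0.15,0.04],[0,0,0,0,0,0.15,0.04],[0,0,0,0,0,0.15,0.04],[0,0,0,0,0,0,0.04]]'
python3 - <<'E'
from h import *
d=np.load("stage.npz");T=pose();print(T.round(3)); g=d["S"]-124*d["u"]-95*d["n"]; print("tool shift",T[:3,:3].T@(np.r_[g,242]-T[:3,3]), "yaw y",np.degrees(np.arctan2(T[1,1],T[0,1])))
E
```

```text
time_s: 1.1
eef_pos: [132.8, 507.9, 242.2]
ee_rot: [0.0, 0.666, 0.746, -0.0]
force: [0.2, 0.5, -0.0]
grip_width: 0.468
grip_force: 0.0
[[-1.13000e-01  9.94000e-01 -0.00000e+00  1.32820e+02]
 [ 9.94000e-01  1.13000e-01 -0.00000e+00  5.07861e+02]
 [-0.00000e+00 -0.00000e+00 -1.00000e+00  2.42152e+02]
 [ 0.00000e+00  0.00000e+00  0.00000e+00  1.00000e+00]]
tool shift [-7.00519988e+02  2.89267479e+02  2.87177025e-01] yaw y 6.512425846292682
```

```bash
R='' ; python3 -m jog '[[-0.02,0.008,0,0,0,0,0.04],[-0.04,0.017,0,0,0,0,0.04],[-0.04,0.017,0,0,0,0,0.04],[-0.04,0.017,0,0,0,0,0.04],[-0.04,0.017,0,0,0,0,0.04]]' >/dev/null
python3 -m jog '[[-0.04,0.017,0,0,0,0,0.04],[-0.04,0.017,0,0,0,0,0.04],[-0.04,0.017,0,0,0,0,0.04],[-0.04,0.017,0,0,0,0,0.04],[-0.04,0.017,0,0,0,0,0.04]]' >/dev/null
python3 -m jog '[[-0.04,0.017,0,0,0,0,0.04],[-0.04,0.017,0,0,0,0,0.04],[-0.04,0.017,0,0,0,0,0.04],[-0.04,0.016,0,0,0,0,0.04],[-0.04,0.016,0,0,0,0,0.04]]' >/dev/null
python3 -m jog '[[-0.04,0.016,0,0,0,0,0.04],[-0.04,0.016,0,0,0,0,0.04],[-0.04,0.011,0,0,0,0,0.04],[0,0,0,0,0,0,0.04],[0,0,0,0,0,0,0.04]]'
python3 - <<'E'
from h import *
d=np.load("stage.npz");T=pose(); g=d["S"]-124*d["u"]-95*d["n"]; print("tool shift",T[:3,:3].T@(np.r_[g,242]-T[:3,3]))
im,c,M=grab("wrist"); cv2.imwrite("pics/wr1.png",im[:,:,::-1])
E
```

```text
time_s: 3.1
eef_pos: [498.1, -154.9, 241.8]
ee_rot: [-0.001, 0.665, 0.747, -0.0]
force: [1.3, 0.7, -0.8]
grip_width: 0.467
grip_force: 0.0
tool shift [-0.64687349  1.48236488 -0.20197675]
```

View pics/wr1.png

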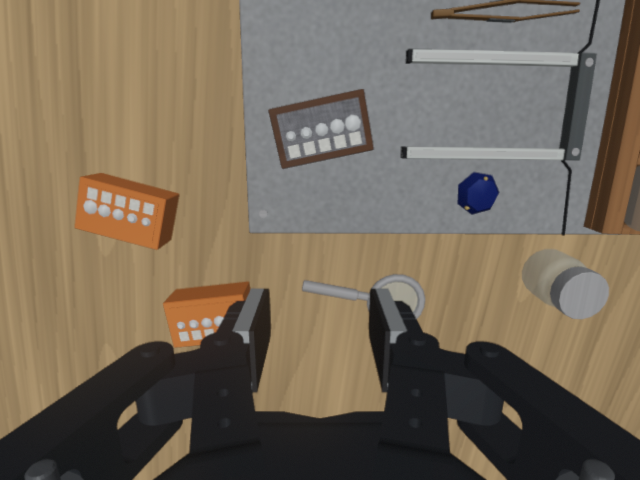

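The wrist view shows the walnut box at about (321,129). The rails run from (405,56) and (402,152) to the stop bar at about x=578, the lapis is at (478,193) and the magnifier is at (365,292).

```bash
cat > w.py <<'E'
from h import *
d=np.load("stage.npz");S,u,n=d["S"],d["u"],d["n"]
im,c,M=grab("wrist"); hsv=cv2.cvtColor(im,cv2.COLOR_RGB2HSV)
f=lambda P:np.c_[(P-S)@u,(P-S)@n].round(1).tolist()
k=(hsv[...,2]<125)&(hsv[...,1]>70)&((hsv[...,0]<20)|(hsv[...,0]>170)); 
for b in blobs(k,1500):
    r=cv2.minAreaRect(b)
    if max(r[1])>200: continue
    P=ray(cv2.boxPoints(r),c,M,46); e=max([P[1]-P[0],P[2]-P[1]],key=np.linalg.norm); e*=np.sign(e@u)
    print("dark",np.round(r[0]),np.round(r[1]),"stage ctr",f(P.mean(0)[None]),"rel yaw",np.degrees(np.arctan2(e@n,e@u)),"len",np.linalg.norm(P[1]-P[0]),np.linalg.norm(P[2]-P[1]))
w=(hsv[...,2]>150)&(hsv[...,1]<30)
for b in blobs(w,500):
    r=cv2.minAreaRect(b)
    if max(r[1])>5*min(r[1]) : print("rail",np.round(r[0]),np.round(r[1]),f(ray(cv2.boxPoints(r),c,M,20)))
E
cat w.py > w1.py; cat >> w1.py <<'E'
print("caps",f(ray([[406,56],[402,152]],c,M,20)),"stop face foot/top",f(ray([[571,80],[566,135]],c,M,24)),"magn",f(ray([[303,286],[400,275]],c,M,6)),"lapis",f(ray([[478,193]],c,M,20)))
E
python3 w1.py
```

```text
dark [322. 130.] [61. 96.] stage ctr [[-123.5, -21.5]] rel yaw 11.964208404208648 len 78.38797460831789 48.74842009974991
rail [485. 154.] [155.  11.] [[-45.4, -45.4], [-45.9, -35.5], [98.4, -35.1], [100.0, -45.2]]
rail [495.  57.] [164.  12.] [[-45.3, 36.9], [-45.6, 46.8], [99.1, 47.1], [100.4, 37.0]]
caps [[-51.4, 41.1], [-50.2, -39.9]] stop face foot/top [[94.5, 24.3], [97.5, -22.6]] magn [[-141.7, -177.1], [-41.5, -164.5]] lapis [[23.9, -76.8]]
```

```bash
python3 -m jog '[[0,-0.004,0.044,0,0,0,0.04],[0,0,0.044,0,0,0,0.04],[0,0,0.044,0,0,0,0.04],[0,0,0.044,0,0,0,0.04],[0,0,0.03,0,0,0,0.04]]' >/dev/null; python3 -m jog '[[0,0,0.008,0,0,0,0.04],[0.01,0,0,0,0,0,0.04],[0.005,0,0,0,0,0,0.04],[0,0,0,0,0,0,0.04]]'
python3 - <<'E'
from h import *
d=np.load("stage.npz");T=pose();p=T[:2,3]-d["S"];print(p@d["u"],p@d["n"],T[2,3])
im,c,M=grab("wrist"); cv2.imwrite("pics/wr2.png",im[:,:,::-1])
E
```

```text
time_s: 4.1
eef_pos: [493.3, -139.4, 30.0]
ee_rot: [0.001, 0.665, 0.747, 0.0]
force: [-0.6, -0.2, -0.5]
grip_width: 0.464
grip_force: 0.0
-128.5762366660899 -78.42622214741935 30.000090173988024
```

View pics/wr2.png

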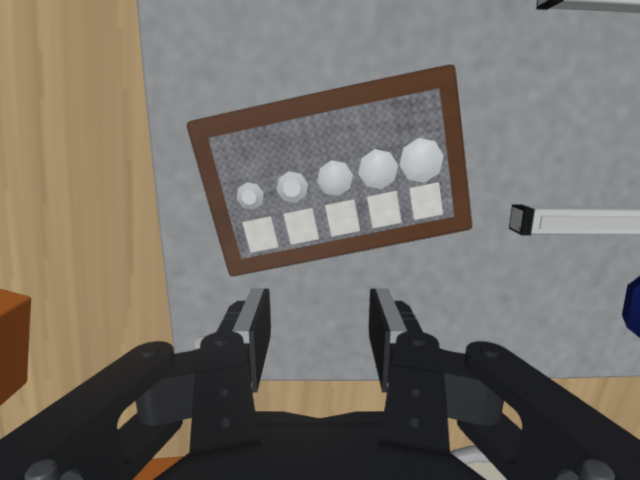

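The view at low height shows the box's rear right corner at (233,273), right at the left finger's outer edge. I'll shift slightly back and then push sideways slowly.

```bash
python3 -m jog '[[0.003,-0.005,0,0,0,0,0.04],[0.004,0,0,0,0,0,0.04],[0.004,0,0,0,0,0,0.04],[0.004,0,0,0,0,0,0.04],[0.004,0,0,0,0,0,0.04]]' |grep force;  python3 -m jog '[[0.003,0,0,0,0,0,0.04],[0.003,0,0,0,0,0,0.04],[0.003,0,0,0,0,0,0.04],[0.003,0,0,0,0,0,0.04],[0.002,0,0,0,0,0,0.04]]'
cat > w2.py <<'E'
from h import *
d=np.load("stage.npz");S,u,n=d["S"],d["u"],d["n"];T=pose();p=T[:2,3]-S;print("tcp",p@u,p@n,T[2,3],"tool y yaw rel",np.degrees(np.arctan2(T[:2,1]@n,T[:2,1]@u)))
f=lambda P:np.c_[(P-S)@u,(P-S)@n].round(1).tolist()
for nm in("wrist","top"):
    im,c,M=grab(nm); hsv=cv2.cvtColor(im,cv2.COLOR_RGB2HSV)
    k=(hsv[...,2]<125)&(hsv[...,1]>70)&((hsv[...,0]<20)|(hsv[...,0]>170))
    if nm=="top": k[:160]=0;k[310:]=0;k[:,:325]=0;k[:,378 if 0 else 400:]=0
    for b in blobs(k,250):
        r=cv2.minAreaRect(b); P=ray(cv2.boxPoints(r),c,M,46 if nm=="wrist" else 30); e=max([P[1]-P[0],P[2]-P[1]],key=np.linalg.norm); e*=np.sign(e@u)
        print(nm,np.round(r[0]),"stage ctr",f(P.mean(0)[None]),"rel yaw",np.degrees(np.arctan2(e@n,e@u)).round(2),"len",np.linalg.norm(P[1]-P[0]),np.linalg.norm(P[2]-P[1]))
E
python3 w2.py
```

```text
force: [-0.6, -0.7, -0.9]
grip_force: 0.5
time_s: 5.15
eef_pos: [483.8, -107.6, 28.3]
ee_rot: [0.0, 0.665, 0.747, 0.0]
force: [-0.2, -1.1, 0.2]
grip_width: 0.466
grip_force: 0.5
tcp -134.4203672028719 -45.82317684335734 28.26731039131191 tool y yaw rel 0.1902754499104476
wrist [ 66. 375.] stage ctr [[-226.9, -60.1]] rel yaw 32.55 len 76.94445669820256 12.843183176209044
wrist [371. 235.] stage ctr [[-117.7, -8.0]] rel yaw 0.31 len 78.30845050727724 52.11785758940586
```

```bash
python3 -m jog '[[0.003,0,0,0,0,0,0.04],[0.003,0,0,0,0,0,0.04],[0.003,0,0,0,0,0,0.04],[0,0,0,0,0,0,0.04]]' |grep force:; python3 w2.py; python3 - <<'E'
from h import *
im,c,M=grab("wrist"); cv2.imwrite("pics/wr3.png",im[:,:,::-1])
E
```

```text
force: [-0.7, -0.0, 0.3]
grip_force: 0.0
tcp -134.5275993999713 -36.617752657099224 28.300617008376264 tool y yaw rel 0.2133564020779747
wrist [ 75. 380.] stage ctr [[-224.0, -53.0]] rel yaw 31.73 len 81.49383120234353 8.443349259956276
wrist [371. 234.] stage ctr [[-117.8, 1.5]] rel yaw 0.33 len 78.28345193743294 52.04758830540439
wrist [622.  15.] stage ctr [[-49.8, 66.4]] rel yaw 2.83 len 9.720946258099973 5.750098519881823
```

View pics/wr3.png

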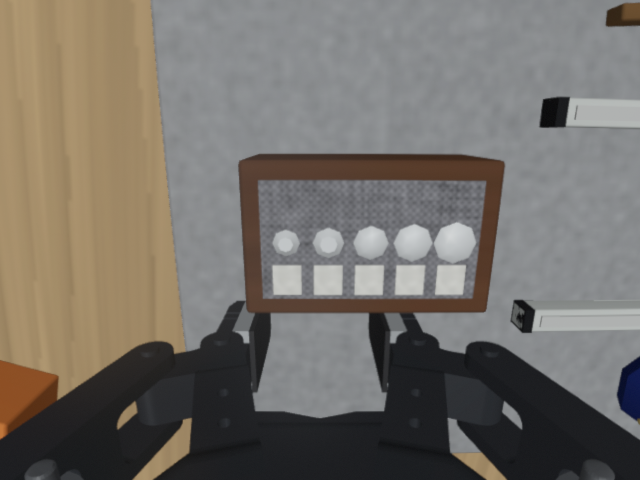

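The box is square to the lane, spanning (240,155) to (502,310) in the image, with both fingers flush on its right face. Next I back off, rise, and turn to get behind it.

```bash
python3 -m jog '[[-0.01,0,0,0,0,0,0.04],[-0.02,0,0,0,0,0,0.04],[0,0,-0.045,0,0,0,0.03],[0,0,-0.045,0,0,0,0.01],[0,0,0,0,0,0.15,0.01]]'|grep -E "pos|force"
python3 -m jog '[[0,0,0,0,0,0.15,0.01],[0,0,0,0,0,0.15,0.01],[0,0,0,0,0,0.15,0.01],[0,0,0,0,0,0.15,0.01],[0,0,0,0,0,0.15,0.01]]' >/dev/null
python3 -m jog '[[0,0,0,0,0,0.15,0.01],[0,0,0,0,0,0.15,0.01],[0,0,0,0,0,0.15,0.01],[0,0,0,0,0,0.15,0.01],[0,0,0,0,0,0.07,0.01]]'>/dev/null
python3 -m jog '[[-0.035,-0.035,0,0,0,0,0.01],[-0.031,-0.032,0,0,0,0,0.01],[0,0,0,0,0,0,0.01]]'; python3 w2.py; python3 w.py|grep rail; python3 - <<'E'
from h import *
im,c,M=grab("wrist"); cv2.imwrite("pics/wr4.png",im[:,:,::-1])
E
```

```text
eef_pos: [488.6, -130.7, 123.5]
force: [-0.1, 0.5, -0.8]
grip_force: 0.0
time_s: 7.6
eef_pos: [409.1, -67.4, 117.6]
ee_rot: [-0.001, 0.998, 0.059, -0.002]
force: [0.3, -0.9, -0.4]
grip_width: 0.117
grip_force: 0.0
tcp -204.2208635496892 2.4904634198212876 117.56850761404178 tool y yaw rel -89.68983496351144
wrist [480. 340.] stage ctr [[-255.1, -94.4]] rel yaw 74.25 len 13.281267561206565 57.141950886108745
wrist [ 20. 338.] stage ctr [[-259.3, 190.7]] rel yaw -14.31 len 77.25788462918061 24.74711729963403
wrist [611. 238.] stage ctr [[-190.5, -162.2]] rel yaw -83.23 len 34.042095495363725 11.207310692369958
wrist [326.  95.] stage ctr [[-118.4, 0.5]] rel yaw -1.29 len 78.84269442287236 48.593971149804034
rail [613. 107.] [ 8. 98.] [[-140.0, -165.9], [-87.3, -176.0], [-88.5, -180.9], [-141.5, -171.0]]
```

View pics/wr4.png

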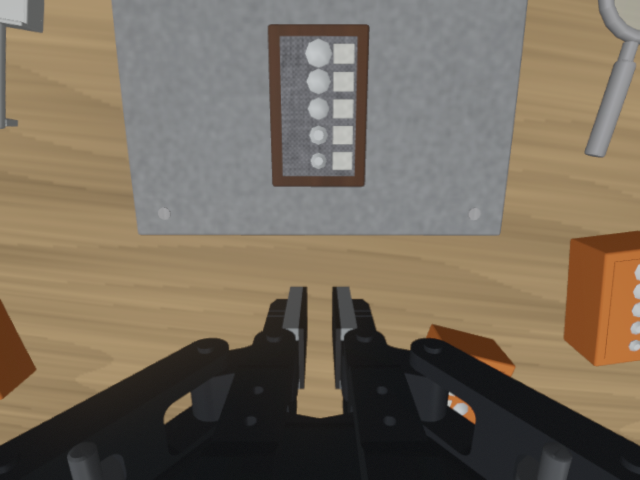

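The wrist view from behind shows the box at (319,105), straight along the lane axis, with the fingers about centred behind it at (320,300). Next I descend and make the first push.

```bash
python3 -m jog '[[0,0.002,0.04,0,0,0.005,0.01],[0,0,0.036,0,0,0,0.01],[0,0,0.007,0,0,0,0.01],[0.012,0,0,0,0,0,0.01],[0.008,0,0,0,0,0,0.01]]'|grep -E "pos|force"
python3 -m jog '[[0.005,0,0,0,0,0,0.01],[0.005,0,0,0,0,0,0.01],[0.005,0,0,0,0,0,0.01],[0.006,0,0,0,0,0,0.01],[0.006,0,0,0,0,0,0.01]]'|grep -E "force"
python3 -m jog '[[0.006,0,0,0,0,0,0.01],[0.006,0,0,0,0,0,0.01],[0.006,0,0,0,0,0,0.01],[0.006,0,0,0,0,0,0.01],[0,0,0,0,0,0,0.01]]'; python3 w2.py;python3 w.py|grep rail
```

```text
eef_pos: [434.5, -70.3, 36.0]
force: [0.3, 0.3, 0.3]
grip_force: 0.0
force: [-2.4, 0.8, 0.7]
grip_force: 0.9
time_s: 9.3
eef_pos: [484.6, -63.9, 35.3]
ee_rot: [0.0, 0.998, 0.055, 0.001]
force: [-0.0, 0.6, -0.6]
grip_width: 0.112
grip_force: 0.0
tcp -128.78315594011698 -2.498583881740671 35.30467180529388 tool y yaw rel -90.03982806964416
wrist [312. 180.] stage ctr [[-77.0, 0.8]] rel yaw 2.86 len 48.9756007608055 79.2815253602837
wrist [109.  28.] stage ctr [[-29.0, 60.3]] rel yaw 0.95 len 7.512506416493574 15.739463423150747
```

```bash
python3 - <<'E'
from h import *
im,c,M=grab("wrist"); cv2.imwrite("pics/wr5.png",im[:,:,::-1]);T=pose();print(T[:3,3])
E
```

```text
[483.68009834 -63.92638849  35.27798958]
```

View pics/wr5.png

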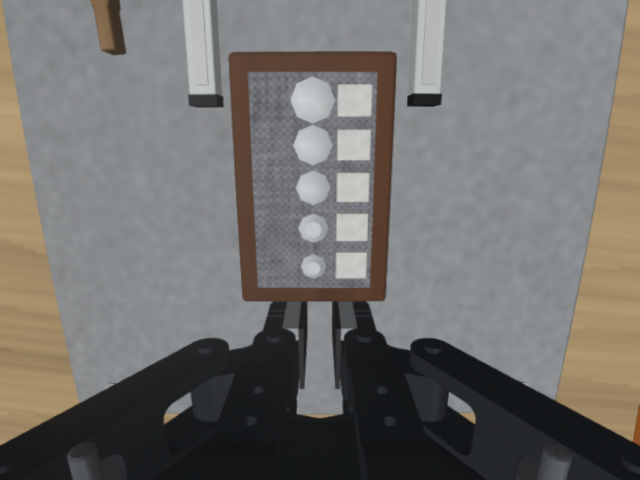

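The box sits straight between the rail mouths. Its front edge runs from x=230 to 396 and the rails' inner edges are at 222 and 408, so it is centred to within 1 mm. I'll continue straight.

```bash
for i in 1; do python3 -m jog '[[0.006,0,0,0,0,0,0.01],[0.006,0,0,0,0,0,0.01],[0.006,0,0,0,0,0,0.01],[0.006,0,0,0,0,0,0.01],[0.006,0,0,0,0,0,0.01]]'|grep -E "force"; done
python3 -m jog '[[0.006,0,0,0,0,0,0.01],[0.006,0,0,0,0,0,0.01],[0.006,0,0,0,0,0,0.01],[0.006,0,0,0,0,0,0.01],[0,0,0,0,0,0,0.01]]'|grep -E "force"
cat > w5.py <<'E'
from h import *
d=np.load("stage.npz");S,u,n=d["S"],d["u"],d["n"];T=pose();p=T[:2,3]-S;print("tcp",p@u,p@n,T[2,3])
im,c,M=grab("wrist"); hsv=cv2.cvtColor(im,cv2.COLOR_RGB2HSV)
k=(hsv[...,2]<125)&(hsv[...,1]>70)&((hsv[...,0]<20)|(hsv[...,0]>170)); k[:,:180]=0;k[:,460:]=0
b=max(blobs(k,1000),key=cv2.contourArea); q=cv2.approxPolyDP(cv2.convexHull(b),12,True)[:,0]
P=ray(q,c,M,46);print("box corners stage",np.c_[q,(P-S)@u,(P-S)@n].round(1).tolist())
w=(hsv[...,2]>150)&(hsv[...,1]<30)
for row in(20,60,90): # innermost white columns left and right of the box
    l=np.where(w[row,:235])[0];r=np.where(w[row,395:])[0]+395
    if len(l) and len(r): P=ray([[l.max(),row],[r.min(),row]],c,M,20);print("rail inner",row,l.max(),r.min(),((P-S)@n).round(1))
E
python3 w5.py
```

```text
force: [-1.9, 0.0, 1.7]
grip_force: 0.8
force: [0.4, 0.8, -0.4]
grip_force: 0.0
tcp -74.78240594506559 -2.5295483855914322 35.34759891888998
box corners stage [[393.0, 56.0, 16.6, -23.3], [383.0, 301.0, -61.9, -23.7], [244.0, 301.0, -61.8, 24.7], [230.0, 58.0, 16.1, 24.8]]
rail inner 20 209 416 [ 37.2 -35.6]
rail inner 60 212 414 [ 36.9 -35.6]
rail inner 90 214 413 [ 36.9 -35.8]
```

```bash
python3 -m jog '[[0.006,0,0,0,0,0,0.01],[0.006,0,0,0,0,0,0.01],[0.006,0,0,0,0,0,0.01],[0.006,0,0,0,0,0,0.01],[0.006,0,0,0,0,0,0.01]]'|grep -E "force"
python3 -m jog '[[0.006,0,0,0,0,0,0.01],[0.006,0,0,0,0,0,0.01],[0.006,0,0,0,0,0,0.01],[0.006,0,0,0,0,0,0.01],[0.006,0,0,0,0,0,0.01]]'|grep -E "force"
python3 -m jog '[[0.004,0,0,0,0,0,0.01],[0.004,0,0,0,0,0,0.01],[0.002,0,0,0,0,0,0.01],[0,0,0,0,0,0,0.01]]'|grep -E "force"
python3 w5.py;  python3 - <<'E'
from h import *
im,c,M=grab("wrist"); cv2.imwrite("pics/wr6.png",im[:,:,::-1])
E
```

```text
force: [-1.2, -0.4, 0.6]
grip_force: 0.6
force: [-1.5, -0.9, -1.1]
grip_force: 0.6
force: [0.3, -0.5, -0.0]
grip_force: 0.0
tcp -5.338414603563873 -2.5508470541748536 35.33146248762597
box corners stage [[394.0, 57.0, 85.7, -23.7], [384.0, 301.0, 7.6, -24.0], [245.0, 302.0, 7.3, 24.4], [231.0, 59.0, 85.3, 24.5]]
rail inner 20 50 451 [ 94.7 -48.1]
rail inner 60 212 414 [ 36.9 -35.7]
rail inner 90 213 412 [ 37.2 -35.5]
```

View pics/wr6.png

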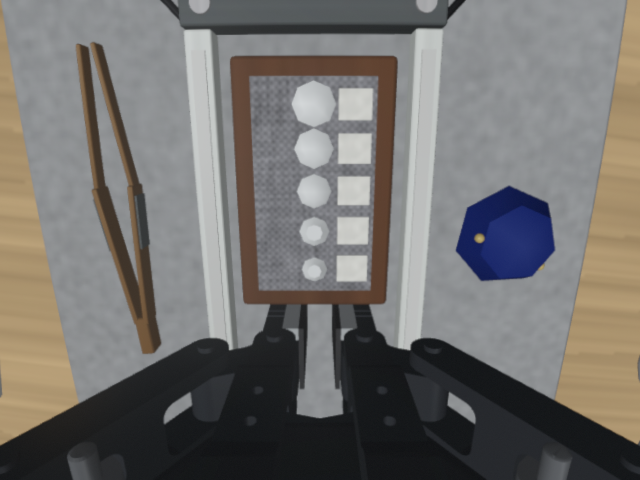

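The box is in the lane, spanning (231,57) to (397,303), parallel to the rails. The stop bar foot at row ~33 is about 13 mm ahead, so I'll creep forward and watch the force.

```bash
python3 -m jog '[[0.003,0,0,0,0,0,0.01],[0.003,0,0,0,0,0,0.01],[0.002,0,0,0,0,0,0.01],[0.002,0,0,0,0,0,0.01]]'|grep -E "force:"
for i in 1; do python3 -m jog '[[0.001,0,0,0,0,0,0.01],[0,0,0,0,0,0,0.01]]'|grep -E " force|^force";  python3 -m jog '[[0.001,0,0,0,0,0,0.01],[0,0,0,0,0,0,0.01]]'|grep -E "^force"; done
python3 - <<'E'
from h import *
d=np.load("stage.npz");S,u,n=d["S"],d["u"],d["n"]
im,c,M=grab("wrist"); P=ray([[315,33]],c,M,10);print((P-S)@u)
g=cv2.cvtColor(im,cv2.COLOR_RGB2GRAY);print(g[10:66:1,315].tolist(),g[10:66,225].tolist())
E
python3 w5.py
```

```text
force: [-0.6, -0.3, 1.8]
grip_force: 0.8
force: [0.6, -0.0, 0.1]
force: [-1.6, -0.2, -0.5]
[112.32002838]
[137, 137, 136, 137, 136, 137, 138, 135, 111, 89, 89, 92, 92, 93, 93, 92, 93, 92, 92, 92, 92, 91, 91, 92, 91, 92, 91, 92, 91, 93, 93, 93, 94, 94, 92, 92, 92, 91, 91, 91, 91, 91, 91, 91, 91, 85, 72, 63, 65, 68, 72, 73, 74, 74, 73, 73] [139, 139, 138, 139, 140, 141, 142, 141, 135, 111, 89, 90, 94, 95, 95, 95, 95, 95, 95, 94, 94, 93, 94, 93, 93, 93, 94, 94, 94, 94, 94, 95, 95, 95, 96, 96, 96, 94, 94, 93, 93, 93, 93, 93, 94, 94, 94, 94, 94, 92, 85, 78, 66, 54, 53, 52]
tcp 6.422264177844106 -2.523327573449871 35.303918390578936
box corners stage [[395.0, 58.0, 97.2, -24.0], [384.0, 302.0, 19.0, -24.0], [245.0, 303.0, 18.7, 24.4], [231.0, 59.0, 97.0, 24.5]]
rail inner 20 130 492 [ 65.3 -62.7]
rail inner 60 178 465 [ 49.2 -54.1]
rail inner 90 213 412 [ 37.2 -35.5]
```

```bash
python3 -m jog '[[0.001,0,0,0,0,0,0.01],[0,0,0,0,0,0,0.01]]'|grep -E "pos|^force";  python3 -m jog '[[0.001,0,0,0,0,0,0.01],[0,0,0,0,0,0,0.01]]'|grep -E "pos|^force";python3 -m jog '[[0.0005,0,0,0,0,0,0.01],[0,0,0,0,0,0,0.01]]'|grep -E "pos|^force"; python3 w5.py;  python3 - <<'E'
from h import *
im,c,M=grab("wrist"); cv2.imwrite("pics/wr7.png",im[:,:,::-1])
E
```

```text
eef_pos: [620.0, -48.8, 35.3]
force: [-0.7, 0.3, 0.0]
eef_pos: [620.9, -48.7, 35.3]
force: [-1.5, -1.2, 0.2]
eef_pos: [620.9, -48.7, 35.3]
force: [-4.2, -0.3, 3.0]
tcp 8.37275724690688 -2.5534109337171436 35.27935350066939
box corners stage [[395.0, 58.0, 99.2, -23.9], [384.0, 302.0, 21.0, -24.0], [245.0, 303.0, 20.7, 24.4], [231.0, 59.0, 99.0, 24.4]]
rail inner 20 87 490 [ 80.9 -61.9]
rail inner 60 120 449 [ 70.4 -48.2]
rail inner 90 213 412 [ 37.2 -35.4]
```

View pics/wr7.png

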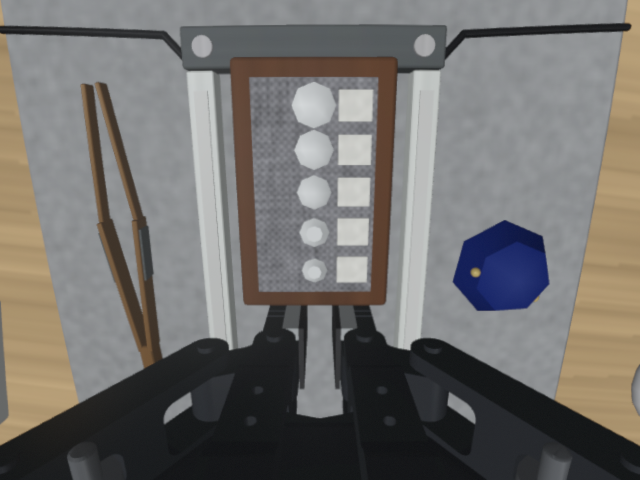

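The force rose to about 4 N while the TCP stalled. The box front at row 58 overlaps the stop bar edge, and its centre measures x≈60 mm, y≈0. It is home, so I'll back off straight and then rise.

```bash
python3 -m jog '[[-0.005,0,0,0,0,0,0.01],[-0.015,0,0,0,0,0,0.01],[-0.02,0,-0.01,0,0,0,0.01],[0,0,-0.04,0,0,0,0.01],[0,0,-0.04,0,0,0,0.01]]'>/dev/null; python3 -m jog '[[0,0,-0.02,0,0,0,0.01],[0,0,0,0,0,0,0.01],[0,0,0,0,0,0,0.01],[0,0,0,0,0,0,0.01],[0,0,0,0,0,0,0.01]]'; python3 w5.py; python3 - <<'E'
from rig import finish_job
print(finish_job())
E
```

```text
time_s: 14.65
eef_pos: [581.2, -53.0, 144.0]
ee_rot: [-0.0, 0.998, 0.055, -0.001]
force: [0.2, -0.6, -0.3]
grip_width: 0.119
grip_force: 0.0
tcp -31.584097657108863 -2.3464153031928086 144.0034551502693
box corners stage [[360.0, 17.0, 99.0, -23.6], [357.0, 162.0, 20.8, -23.7], [277.0, 162.0, 20.8, 23.8], [272.0, 18.0, 98.6, 24.4]]
rail inner 20 68 606 [ 154.1 -179.9]
the job is handed in; nothing more can be done
None
```

The walnut box is flat against the stop bar, centred in the lane and square to it (measured x ≈ 60 mm, y ≈ 0), I saw no sign of rail contact, the fingers are clear, and the job was handed in after about 15 s of robot time; the hand-in returned no verdict.

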